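# Turn the row of thread spools round onto the sloping rack

### The arm

A 6-joint arm with a two-finger parallel gripper is mounted at the origin on a cart in front of the work surface, level with it; the furniture and walls round the work are solid. World frame = base frame: x ahead of the robot, y to its left, z up, the work surface at z = 0. Lengths are in m, angles in rad, forces in N, time in s.
With the tool pointing down it reaches from about 0.35 to 0.975 m from the base axis. Payload 4.9 kg.
Tool frame: the origin (TCP) lies at the very end of the fingers, on their centre line; the grasp point (between the pads) lies 19 mm behind it; z points along the fingers, y is the line along which they close (so a half turn about z gives the same grasp; the last joint's range is limited). The gripper opens to 85 mm and grips with 20 to 120 N. Pads are 22 mm wide; open, the fingers measure 114 mm over their backs; the gripper's body (76 mm by 85 mm) begins 54 mm behind the grasp point. The pads swing forward as they close: fully open they stand 13 mm farther back than shut.
Start: joints at [-1.435, 0.053, 1.613, -0, 1.476, -0.119], TCP at [0.158, -0.605, 0.231] pointing down, gripper open.
Joint ranges: [-3.01, 3.01], [-1.01, 2.22], [0.06, 2.58], [-1.02, 4.17], [0.09, 2.62], [-3.14, 3.14]. Speed limits (rad/s): [2.57, 2.57, 3.14, 3.14, 3.14, 3.14].

### API

Orientations are given as a unit quaternion [w, x, y, z].
In Python, from plant import state, optics, ticket, nets gives the robot as it stands. The module is installed in compiled form; this text tells all that it offers.
- The arm moves only by the shell command python3 -m inch 'ROWS' [OPENING]. ROWS is JSON, a list of rows, each an object of numbers: "dx", "dy", "dz": the shift along the tool's x, y, z as a fraction of full scale; "rx", "ry", "rz": the turn, a rotation vector about the tool's x, y, z as a fraction of full scale. In form: [{"dx": .., "dy": .., "dz": .., "rx": .., "ry": .., "rz": ..}, ...]. A call has 1 to 5 rows; each row is the pose to reach, as a shift and turn from the pose commanded when the call began, along the tool's axes at that moment; what a row does not reach only later rows make up. Full scale, the value 1, is 0.8 m for a shift and 1.5 rad for a turn. A row lasts 1/10 s, in which the tool goes at most 50 mm and 8.59 degrees, less where a joint would pass 70% of its speed; a pose out of reach is approached as far as the arm can. A call with a number of a shift or a turn outside -1 to 1 is refused whole. A call with a gripper value outside its range is refused whole. OPENING is the opening, from -1 (shut) to 1 (fully open), set as the call begins (- or left out, the last holds). The fingers move at their own pace and stop on an object; the grip force is fixed at half the most. Time passes only in rows, so rows that repeat a pose let the fingers close. It gives the time, the measured TCP pose, the force, the opening and the grip force at its end, in the units of the state.
- state(): the state, without advancing time (a new reading comes with each control period).
- optics.grab_frame(name): name is "side" or "top" or "wrist"; returns the picture (480x640x3 uint8, red, green, blue); there is no depth.
- optics.camera_info(name): a dict with "fx", "fy", "cx", "cy" (pixels), "R" (3x3) and "t" (3): a world point X has camera coordinates R X + t. Camera axes: x right, y down, z forward; pixel columns grow to the right and rows downward; lengths in m; the calibration is good to about 2 mm. A picture is of the moment at which its call begins: read the wrist's pose just before it. camera_info takes no time and is no camera call; for the wrist camera it gives the pose at the moment of the call.
- ticket.job_done(): hands the job in; it is judged then, once.
Trained networks look in the newest picture that a camera, given by its name, has taken for a name from the list of things; names that differ only in an ending like _2 or _b are one class to them, and where a whole thing is asked for, a point or a joint stands for the part that bears it (a point fixed in the world has none). Each returns a list of dicts, best first, with "confidence" (0 to 1); they miss things now and then, are a little off and sometimes report something else, mostly with a low value. They report only what shows in the picture. A call takes as long as a camera call.
- nets.boxes_of(camera, name): "bbox" ([centre column, centre row, width, height] in pixels, round what is visible of it).
- nets.outline_of(camera, name): "pixels" (480x640 bool, what is visible of it) and "bbox" ([centre column, centre row, width, height] in pixels, round what is visible of it).
The state is a dict: "time": time; "joint_pos": joint angles; "joint_vel": joint speeds; "joint_efforts": joint torques, N m; "tool_pos": TCP position; "tool_rot": TCP orientation; "contact_force": force on the tool from outside, world axes, zero at the start; "ft_torque": the same for the moment, N m; "gripper_width": opening from 0.0 (shut) to 1.0 (fully open); "grasp_force": force on a finger pad.
Only numpy, scipy, OpenCV 4.12 (cv2) and the standard library are available. Lean on these libraries where they do the work, as an engineer would, in place of code of your own. Each camera call takes 0.05 s, during which the arm holds its last target. There are 200 camera calls.

### The job

Move the four thread spools from the flat grey tray to the sloping wooden rack, one in each bay, in reverse order: as you see it from the robot, the spool at the left end of the tray goes to the right end of the rack, and so on until the tray's right-end spool stands at the rack's left end. Stand each one flat on the slope, down against the front ledge, and let go of it. Leave the black spray bottle where it stands.

Things in the scene. Friction and masses are not known exactly. Their poses are not given: they have to be found in the camera images.
- white_spool_center (a point): white/cream thread spool: loose upright cylinder, 29 mm diameter, 42 mm tall, white flanges at its ends, 20 to 45 g; the point is its centre, half-way up, z along its axis. At the start it stands on the pad of its own colour.
- blue_spool_center (a point): dark blue thread spool: loose upright cylinder, 29 mm diameter, 48 mm tall, white flanges at its ends, 20 to 45 g; the point is its centre, half-way up, z along its axis. At the start it stands on the pad of its own colour.
- red_spool_center (a point): red thread spool: loose upright cylinder, 29 mm diameter, 42 mm tall, white flanges at its ends, 20 to 45 g; the point is its centre, half-way up, z along its axis. At the start it stands on the pad of its own colour.
- black_spool_center (a point): black thread spool: loose upright cylinder, 29 mm diameter, 48 mm tall, white flanges at its ends, 20 to 45 g; the point is its centre, half-way up, z along its axis. At the start it stands on the pad of its own colour.
- tray: fixed flat grey tray, 74 x 244 mm, floor 6 mm above the table, rim 11 mm high; origin under its centre, x away from the robot, y along the row to the robot's left. Its four places lie at y = 90, 30, -30, -90 mm.
- white_pad: white/cream round pad, 42 mm diameter, 4 mm thick, fixed on the tray's floor at one of its four places; origin at the centre of its underside, axes as the tray's. It shows where the spool of its colour stood at the start.
- blue_pad: dark blue round pad, 42 mm diameter, 4 mm thick, fixed on the tray's floor at one of its four places; origin at the centre of its underside, axes as the tray's. It shows where the spool of its colour stood at the start.
- red_pad: red round pad, 42 mm diameter, 4 mm thick, fixed on the tray's floor at one of its four places; origin at the centre of its underside, axes as the tray's. It shows where the spool of its colour stood at the start.
- black_pad: black round pad, 42 mm diameter, 4 mm thick, fixed on the tray's floor at one of its four places; origin at the centre of its underside, axes as the tray's. It shows where the spool of its colour stood at the start.
- rack_slope (a point): fixed wooden rack, board sloping down to the robot at 14 deg. Point: on the board's surface, mid-row, at the inner foot of the front ledge, 24 mm above table; x up the slope, y along the row to the robot's left, z square to the board. Bay centres: y = 90, 30, -30, -90 mm; fins between 4 mm thick, 7 high. Ledge x = -6 to 0, 7 high; board to x = 64. A spool touching the ledge has its axis at x = 14.5.
- trigger_bottle: black spray bottle with a trigger head, loose, 60 mm diameter, 237 mm tall, standing on the table beyond the work; origin at the centre of its underside, z up. Bystander.

How it is judged:
At the end, for the whole second after the job is handed in: Each spool is in the bay that mirrors its starting place in the tray (left end to right end and so on; within 15 mm of the bay's centre line), stands flat on the slope (axis within 0.12 rad of square, height within 4 mm), down against the front ledge (gap under 12 mm), and is at rest (((y of white_pad in the frame of tray between 0.07 and 0.11 m and y of white_spool_center in the frame of rack_slope between -0.105 and -0.075 m) or (y of white_pad in the frame of tray between 0.01 and 0.05 m and y of white_spool_center in the frame of rack_slope between -0.045 and -0.015 m) or (y of white_pad in the frame of tray between -0.05 and -0.01 m and y of white_spool_center in the frame of rack_slope between 0.015 and 0.045 m) or (y of white_pad in the frame of tray between -0.11 and -0.07 m and y of white_spool_center in the frame of rack_slope between 0.075 and 0.105 m)) and ((y of blue_pad in the frame of tray between 0.07 and 0.11 m and y of blue_spool_center in the frame of rack_slope between -0.105 and -0.075 m) or (y of blue_pad in the frame of tray between 0.01 and 0.05 m and y of blue_spool_center in the frame of rack_slope between -0.045 and -0.015 m) or (y of blue_pad in the frame of tray between -0.05 and -0.01 m and y of blue_spool_center in the frame of rack_slope between 0.015 and 0.045 m) or (y of blue_pad in the frame of tray between -0.11 and -0.07 m and y of blue_spool_center in the frame of rack_slope between 0.075 and 0.105 m)) and ((y of red_pad in the frame of tray between 0.07 and 0.11 m and y of red_spool_center in the frame of rack_slope between -0.105 and -0.075 m) or (y of red_pad in the frame of tray between 0.01 and 0.05 m and y of red_spool_center in the frame of rack_slope between -0.045 and -0.015 m) or (y of red_pad in the frame of tray between -0.05 and -0.01 m and y of red_spool_center in the frame of rack_slope between 0.015 and 0.045 m) or (y of red_pad in the frame of tray between -0.11 and -0.07 m and y of red_spool_center in the frame of rack_slope between 0.075 and 0.105 m)) and ((y of black_pad in the frame of tray between 0.07 and 0.11 m and y of black_spool_center in the frame of rack_slope between -0.105 and -0.075 m) or (y of black_pad in the frame of tray between 0.01 and 0.05 m and y of black_spool_center in the frame of rack_slope between -0.045 and -0.015 m) or (y of black_pad in the frame of tray between -0.05 and -0.01 m and y of black_spool_center in the frame of rack_slope between 0.015 and 0.045 m) or (y of black_pad in the frame of tray between -0.11 and -0.07 m and y of black_spool_center in the frame of rack_slope between 0.075 and 0.105 m)) and x of white_spool_center in the frame of rack_slope between 0.01 and 0.0265 m and z of white_spool_center in the frame of rack_slope between 0.017 and 0.025 m and angle between the z axis of each of white_spool_center, blue_spool_center, red_spool_center, black_spool_center and the z axis of rack_slope, either way round below 0.12 rad and linear speed of each of white_spool, blue_spool, red_spool, black_spool below 0.01 m/s and x of blue_spool_center in the frame of rack_slope between 0.01 and 0.0265 m and z of blue_spool_center in the frame of rack_slope between 0.02 and 0.028 m and x of red_spool_center in the frame of rack_slope between 0.01 and 0.0265 m and z of red_spool_center in the frame of rack_slope between 0.017 and 0.025 m and x of black_spool_center in the frame of rack_slope between 0.01 and 0.0265 m and z of black_spool_center in the frame of rack_slope between 0.02 and 0.028 m); the robot touches nothing.
It fails at once if the black spray bottle is shoved or knocked over (distance of trigger_bottle from where it was at the start of the episode above 0.03 m or angle between trigger_bottle's own z axis and vertical above 0.3 rad).
It also fails if it takes over 93 s, if anything falls off the work surface, if the arm or the gripper's body presses on something with over 40 N, if the wrist force passes 120 N, or if a joint passes its speed limit or range.

## Working session

There is one attempt and no reset: what is moved stays moved. The work goes in short steps, Python scripts to look and compute and a shell command to move; the robot and the scene stay as the last step left them, time stands still between calls to the robot, and variables do not carry over. Pictures are saved under pics/ and viewed, at most 14 in all, crops included, and the job is handed in when it is done.

```bash
mkdir -p pics
python3 - <<'E'
from plant import state, optics, nets
import cv2, numpy as np
s=state(); print(s['time'],s['tool_pos'],s['tool_rot'],s['gripper_width'])
for c in ['top','side']:
    im=optics.grab_frame(c); cv2.imwrite(f'pics/{c}0.png',im[:,:,::-1])
    k=optics.camera_info(c); print(c,k['fx'],k['cx'],k['cy'],np.round(k['R'],3).tolist(),np.round(k['t'],3))
    for n in ['white_spool_center','blue_spool_center','red_spool_center','black_spool_center','tray','rack_slope','trigger_bottle','white_pad']:
        print(n,[(np.round(b['bbox'],1).tolist(),round(b['confidence'],2)) for b in nets.boxes_of(c,n)[:3]])
E
```

```text
0.0 [ 0.15743411 -0.60420272  0.23005732] [-1.02168470e-03  9.91895484e-01  1.27052370e-01 -7.19743721e-06] 1.000196942011893
top 518.4881484510984 332.79786369050817 234.1412258061168 [[0.003, -1.0, -0.025], [-0.987, 0.001, -0.161], [0.161, 0.025, -0.987]] [-0.059  0.576  0.957]
white_spool_center [([442.1, 262.9, 127.9, 45.6], 0.67), ([282.6, 261.6, 16.0, 13.3], 0.65)]
blue_spool_center [([188.9, 274.4, 21.4, 16.2], 0.6)]
red_spool_center [([218.2, 272.0, 20.6, 19.3], 0.59)]
black_spool_center [([247.6, 265.5, 17.5, 19.8], 0.58), ([226.6, 269.8, 10.1, 23.7], 0.3)]
tray [([238.6, 273.6, 126.2, 51.7], 0.64)]
rack_slope [([442.7, 262.5, 130.6, 42.8], 0.77), ([281.9, 263.1, 18.1, 15.3], 0.72)]
trigger_bottle [([399.7, 152.2, 42.6, 65.4], 0.68)]
white_pad [([188.8, 273.9, 26.2, 15.3], 0.55), ([283.7, 263.6, 14.6, 16.2], 0.46)]
side 532.9292712041939 316.85430184149607 234.86652818531573 [[-0.819, -0.574, 0.005], [-0.352, 0.495, -0.794], [0.454, -0.652, -0.607]] [0.452 0.28  0.822]
white_spool_center [([318.1, 283.0, 15.4, 22.7], 0.72)]
blue_spool_center [([266.6, 348.4, 19.0, 34.6], 0.85)]
red_spool_center [([286.4, 327.9, 14.7, 28.9], 0.86), ([319.1, 284.1, 13.9, 20.1], 0.26)]
black_spool_center [([298.5, 303.4, 19.3, 30.8], 0.55)]
tray [([289.7, 329.0, 101.6, 105.3], 0.9)]
rack_slope [([392.4, 212.4, 74.3, 74.6], 0.55)]
trigger_bottle [([302.0, 165.1, 38.3, 102.8], 0.79)]
white_pad [([318.4, 292.9, 21.9, 12.6], 0.59)]
```

Run:
```python
import cv2
a=cv2.imread('pics/top0.png')[100:340,150:540]; cv2.imwrite('pics/topc.png',cv2.resize(a,None,fx=2,fy=2,interpolation=2))
a=cv2.imread('pics/side0.png')[90:400,200:460]; cv2.imwrite('pics/sidec.png',cv2.resize(a,None,fx=1.9,fy=1.9,interpolation=2))
```

```text
(no output)
```

View pics/topc.png

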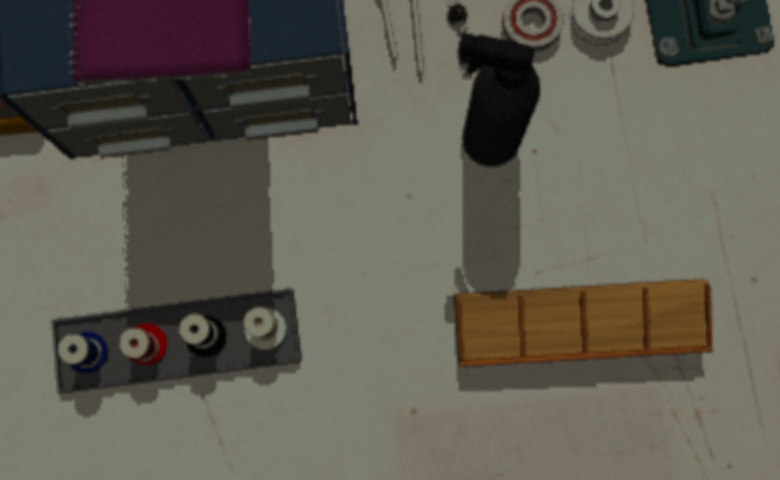

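View pics/sidec.png

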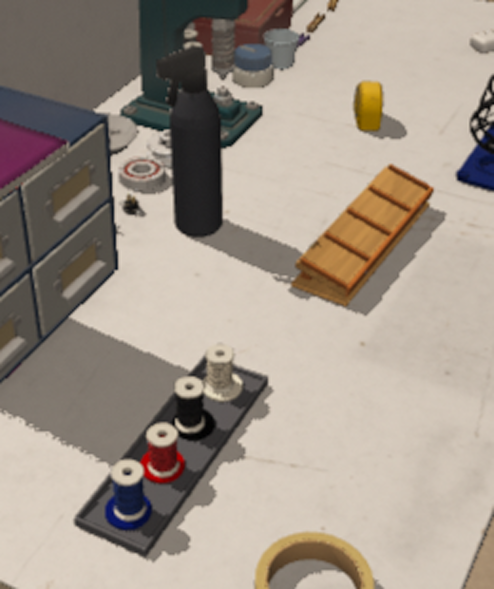

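The tray, left to right, holds blue, red, black and white (full-image tops at about (187,275), (218,272), (247,266) and (280,262)). The rack's left end is at about col 378 and its right end at about col 505, with its front edge at rows 276–283. The bottle stands behind the rack, near (398,175). The rack must therefore read white, black, red, blue from left to right.

```bash
cat > h.py <<'E'
import numpy as np, cv2
from scipy.spatial.transform import Rotation as Ro
from plant import state, optics, nets
def ray(k,u,v,z):
    R,t=np.array(k['R']),np.array(k['t']); C=-R.T@t
    d=R.T@np.array([(u-k['cx'])/k['fx'],(v-k['cy'])/k['fy'],1]); return C+d*(z-C[2])/d[2]
def proj(k,X):
    c=np.array(k['R'])@np.array(X)+np.array(k['t']); return np.array([k['fx']*c[0]/c[2]+k['cx'],k['fy']*c[1]/c[2]+k['cy']])
def pose():
    s=state(); q=s['tool_rot']; return np.array(s['tool_pos']),Ro.from_quat([q[1],q[2],q[3],q[0]])
def Rt(yaw,tilt=0): # tool y along row (yaw), z down tilted forward by tilt
    return Ro.from_euler('z',yaw)*Ro.from_euler('y',-tilt)*Ro.from_quat([1,0,0,0])
def go(p,R,frm=None):
    p0,R0=frm or pose(); d=R0.inv().apply(np.array(p)-p0)/.8; r=(R0.inv()*R).as_rotvec()/1.5
    return np.round(d,4).tolist(),np.round(r,4).tolist()
E
python3 - <<'E'
from h import *
k=optics.camera_info('top'); f=lambda c,z:ray(k,150+c[0]/2,100+c[1]/2,z)
for n,c,z in [('blue',(75,350),.058),('red',(135,344),.052),('black',(195,331),.058),('white',(260,324),.052)]: print(n,f(c,z).round(4))
print('tray corners',[f(c,.011).round(4).tolist() for c in [(53,322),(293,290),(301,363),(60,393)]])
print('rack FL FR BR BL',[f(c,z).round(4).tolist() for c,z in [((459,366),.03),((711,351),.03),((709,282),.044),((456,295),.044)]])
ks=optics.camera_info('side'); g=lambda c,z:ray(ks,200+c[0]/1.9,90+c[1]/1.9,z)
for n,c,z in [('blue',(127,471),.058),('red',(162,433),.052),('black',(189,386),.058),('white',(220,353),.052)]: print(n,g(c,z).round(4))
print('rack side FL? FR BR BL',[g(c,z).round(4).tolist() for c,z in [((351,292),.03),((432,188),.03),((391,167),.044),((300,264),.044)]])
E
```

```text
blue [0.496  0.2176 0.058 ]
red [0.5023 0.162  0.052 ]
black [0.5141 0.1037 0.058 ]
white [0.5215 0.0426 0.052 ]
tray corners [[0.5279, 0.2556, 0.011], [0.5601, 0.0155, 0.011], [0.4872, 0.0065, 0.011], [0.4573, 0.245, 0.011]]
rack FL FR BR BL [[0.4832, -0.1481, 0.03], [0.4979, -0.3902, 0.03], [0.5629, -0.3873, 0.044], [0.5505, -0.145, 0.044]]
blue [0.4968 0.2206 0.058 ]
red [0.5033 0.1636 0.052 ]
black [0.516  0.1055 0.058 ]
white [0.5228 0.0451 0.052 ]
rack side FL? FR BR BL [[0.4773, -0.1403, 0.03], [0.498, -0.3859, 0.03], [0.5544, -0.3797, 0.044], [0.5406, -0.1352, 0.044]]
```

Run:
```python
from h import *
print(go([.45,-.267,.30],Rt(np.radians(4))), pose()[1].as_matrix().round(2).tolist())
```

```text
([0.4602, -0.3165, -0.0858], [0.0, 0.0, 0.1234]) [[0.97, 0.25, 0.0], [0.25, -0.97, -0.0], [-0.0, 0.0, -1.0]]
```

```bash
python3 -m inch '[{"dx":0.06,"dy":-0.04,"dz":-0.02},{"dx":0.11,"dy":-0.08,"dz":-0.04},{"dx":0.16,"dy":-0.115,"dz":-0.06},{"dx":0.21,"dy":-0.15,"dz":-0.07},{"dx":0.25,"dy":-0.18,"dz":-0.086}]' 0.18
python3 -m inch '[{"dx":0.05,"dy":-0.03,"rz":0.06},{"dx":0.1,"dy":-0.06,"rz":0.1234},{"dx":0.15,"dy":-0.09,"rz":0.1234},{"dx":0.21,"dy":-0.137,"rz":0.1234},{"dx":0.21,"dy":-0.137,"rz":0.1234}]'
python3 - <<'E'
from h import *
s=state(); print(s['time'],s['gripper_width'],pose()[0], go([.45,-.267,.30],Rt(np.radians(4))))
im=optics.grab_frame('wrist'); k=optics.camera_info('wrist'); import pickle; pickle.dump((im,k),open('w1.pkl','wb'))
cv2.imwrite('pics/w1.png',im[:,:,::-1])
o=nets.outline_of('wrist','rack_slope'); print([(x['bbox'],x['confidence']) for x in o])
c=-np.array(k['R']).T@np.array(k['t']); print(c)
E
```

```text
0.9 0.9974727515856797 [ 0.15756907 -0.60480651  0.23133728] ([0.4602, -0.3165, -0.0858], [0.0, 0.0, 0.1234])
[]
[ 0.22074473 -0.5885933   0.37506397]validation failed for argument at $[0]...
validation failed for argument at $[0]...
```

View pics/w1.png

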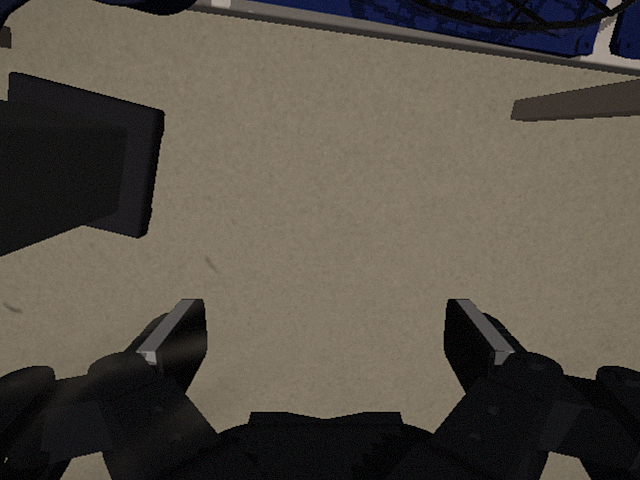

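The arm did not move: the call was refused because every key must be present in each row. The picture only shows the floor off the table between the open fingers. I'll resend with full rows.

```bash
python3 -m inch '[{"dx":0.05,"dy":-0.035,"dz":-0.02,"rx":0,"ry":0,"rz":0},{"dx":0.1,"dy":-0.07,"dz":-0.04,"rx":0,"ry":0,"rz":0},{"dx":0.15,"dy":-0.105,"dz":-0.06,"rx":0,"ry":0,"rz":0},{"dx":0.2,"dy":-0.14,"dz":-0.07,"rx":0,"ry":0,"rz":0},{"dx":0.25,"dy":-0.175,"dz":-0.086,"rx":0,"ry":0,"rz":0}]' 0.18
python3 -m inch '[{"dx":0.05,"dy":-0.035,"dz":0,"rx":0,"ry":0,"rz":0.06},{"dx":0.1,"dy":-0.07,"dz":0,"rx":0,"ry":0,"rz":0.1234},{"dx":0.15,"dy":-0.105,"dz":0,"rx":0,"ry":0,"rz":0.1234},{"dx":0.21,"dy":-0.14,"dz":0,"rx":0,"ry":0,"rz":0.1234},{"dx":0.21,"dy":-0.14,"dz":0,"rx":0,"ry":0,"rz":0.1234}]'
python3 - <<'E'
from h import *
s=state(); print(s['time'],s['gripper_width'],pose()[0], go([.45,-.267,.30],Rt(np.radians(4))))
im=optics.grab_frame('wrist'); k=optics.camera_info('wrist'); import pickle; pickle.dump((im,k),open('w1.pkl','wb'))
cv2.imwrite('pics/w2.png',im[:,:,::-1])
o=nets.outline_of('wrist','rack_slope'); print([(x['bbox'],x['confidence']) for x in o])
c=-np.array(k['R']).T@np.array(k['t']); print(c)
E
```

```text
time: 1.5
tool_pos: [0.3141, -0.4202, 0.2994]
tool_rot: [0.0, 0.992, 0.127, 0.0]
contact_force: [1.5, 0.0, 0.5]
gripper_width: 0.587
grasp_force: 0.0
time: 2.0
tool_pos: [0.4502, -0.2675, 0.2994]
tool_rot: [-0.0, 0.999, 0.038, 0.001]
contact_force: [-0.3, -0.2, 0.2]
gripper_width: 0.591
grasp_force: 0.0
2.0 0.5906033934132829 [ 0.45017422 -0.26747819  0.29936566] ([-0.0002, -0.0006, -0.0008], [-0.0005, -0.001, 0.0042])
[([334.5, 122.2, 257.3, 82.2], 0.74)]
[ 0.51439291 -0.26427202  0.44298167]
```

View pics/w2.png

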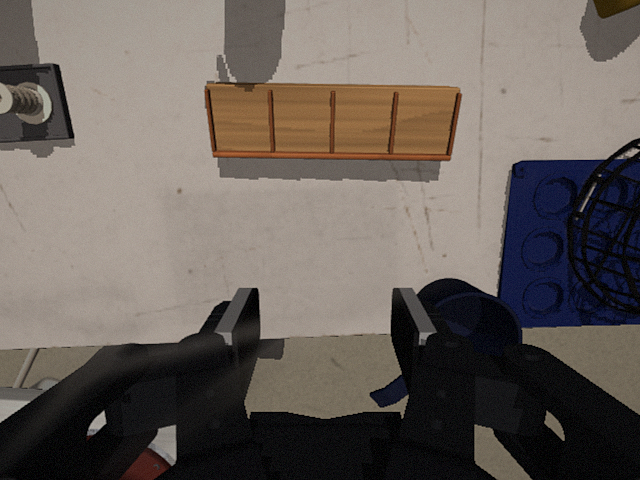

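The rack shows clearly, with its three fins meeting the ledge at about (273,152), (334,153) and (394,154) and their upper ends at (270,90), (332,91) and (395,92). The ledge front runs along rows 158–160.

Run:
```python
from h import *; import pickle
im,k=pickle.load(open('w1.pkl','rb'))
# model fit: rack pose (x,y,yaw) from image points: fin tops at ledge (0,+-30.. ,7), at top end
obs={(0,.06,.007):(273,152),(0,0,.007):(334,153),(0,-.06,.007):(394,154),(.064,.06,.007):(270,90),(.064,0,.007):(332,91),(.064,-.06,.007):(395,92)}
from scipy.optimize import least_squares
def W(p,X): 
    return Ro.from_euler('z',p[2]).apply(Ro.from_euler('y',-np.radians(14)).apply(X))+[p[0],p[1],.024]
r=least_squares(lambda p:np.ravel([proj(k,W(p,X))-np.array(u) for X,u in obs.items()]),[.49,-.267,.07],x_scale=[.1,.1,.1])
print(r.x,np.degrees(r.x[2]),r.fun.round(1))
for c,z,n in [((208,86),.046,'BL'),((461,94),.046,'BR')]: print(n,ray(k,*c,z))
im2=cv2.resize(im[70:170,190:480],None,fx=2.7,fy=2.7,interpolation=2)[:,:,::-1].copy()
for X in [(0,y,0) for y in (.09,.03,-.03,-.09)]+[(.0145,y,0) for y in (.09,.03,-.03,-.09)]+[(-.006,.12,.007),(-.006,-.12,.007)]:
    u=(proj(k,W(r.x,X))-[190,70])*2.7; cv2.circle(im2,tuple(int(a) for a in u),3,(255,255,0),1)
cv2.imwrite('pics/w2c.png',im2)
```

```text
[ 0.49425145 -0.27399726  0.07186188] 4.11738239475531 [ 0.6  3.2 -1.5  2.4 -2.5  1.6 -0.5 -1.3  1.4 -2.1  2.2 -2.9]
BL [ 0.54824258 -0.15210626  0.046     ]
BR [ 0.55903018 -0.39013472  0.046     ]
```

View pics/w2c.png

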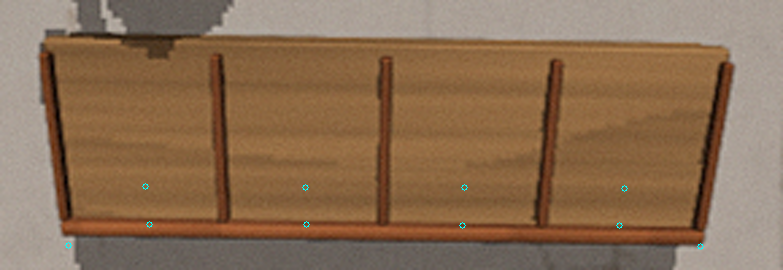

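Run:
```python
from h import *; import pickle
im,k=pickle.load(open('w1.pkl','rb'))
from scipy.optimize import least_squares
O=[((0,.12,.007),(66,219)),((0,.06,.007),(222,221)),((0,0,.007),(382,223)),((0,-.06,.007),(543,225)),((0,-.12,.007),(700,229))]
T=[((.12),(46,54)),((.06),(217,56)),((0),(386,58)),((-.06),(557,61)),((-.12),(727,64))]
E_=[((-.006,.06,.007),(222,237)),((-.006,0,.007),(382,239)),((-.006,-.06,.007),(543,241))]
B=[((.064,.06,0),(217,40)),((.064,0,0),(386,42)),((.064,-.06,0),(557,44))]
def W(p,X): return Ro.from_euler('z',p[2]).apply(Ro.from_euler('y',-np.radians(14)).apply(X))+[p[0],p[1],.024+p[4]]
f=lambda c:np.array(c)/2.7+[190,70]
def res(p):
    r=[proj(k,W(p,X))-f(c) for X,c in O]+[proj(k,W(p,(p[3],y,.007)))-f(c) for y,c in T]
    r+=[[(proj(k,W(p,X))-f(c))[1],0] for X,c in E_+B]
    return np.append(np.ravel(r),p[4]/.003)
r=least_squares(res,[.49,-.267,.07,.058,0],x_scale=[.1,.1,.1,.1,.01]); print(r.x,np.degrees(r.x[2])); print(r.fun.round(1))
```

```text
[ 0.49661794 -0.27314956  0.0609789   0.05921654 -0.00201371] 3.4938338688482973
[-0.2  0.1  0.9  0.2  0.4  0.3 -0.6  0.4 -0.1 -0.3 -0.4 -0.2 -0.4  0.
  0.3  0.2  0.1  0.1  0.2 -0.1 -0.   0.   0.1  0.   0.1  0.  -0.5  0.
 -0.3  0.  -0.1  0.  -0.7]
```

```bash
python3 -m inch '[{"dx":0,"dy":-0.06,"dz":0,"rx":0,"ry":0,"rz":-0.04},{"dx":0,"dy":-0.12,"dz":0,"rx":0,"ry":0,"rz":-0.04},{"dx":0,"dy":-0.18,"dz":0,"rx":0,"ry":0,"rz":-0.04},{"dx":0,"dy":-0.24,"dz":0,"rx":0,"ry":0,"rz":-0.04},{"dx":0,"dy":-0.3,"dz":0,"rx":0,"ry":0,"rz":-0.04}]'
python3 -m inch '[{"dx":0,"dy":-0.06,"dz":0,"rx":0,"ry":0,"rz":0},{"dx":0,"dy":-0.12,"dz":0,"rx":0,"ry":0,"rz":0},{"dx":0.02,"dy":-0.18,"dz":0,"rx":0,"ry":0,"rz":0},{"dx":0.035,"dy":-0.2,"dz":0,"rx":0,"ry":0,"rz":0},{"dx":0.035,"dy":-0.2,"dz":0,"rx":0,"ry":0,"rz":0}]' | sed -n 2,3p
python3 - <<'E'
from h import *
im=optics.grab_frame('wrist'); k=optics.camera_info('wrist'); import pickle; pickle.dump((im,k),open('w2.pkl','wb'))
cv2.imwrite('pics/w3.png',im[:,:,::-1])
for n in ['blue','red','black','white']: print(n,[(np.round(b['bbox'],1).tolist(),round(b['confidence'],2)) for b in nets.boxes_of('wrist',n+'_spool_center')[:2]])
E
```

```text
time: 2.6
tool_pos: [0.4301, -0.0318, 0.2992]
tool_rot: [0.0, 0.998, 0.063, 0.0]
contact_force: [0.7, 1.2, 1.0]
gripper_width: 0.589
grasp_force: 0.0
tool_pos: [0.4384, 0.131, 0.299]
tool_rot: [0.0, 0.998, 0.066, -0.0]
blue []
red [([302.1, 127.2, 32.9, 30.1], 0.82)]
black [([365.3, 124.2, 36.0, 33.1], 0.97)]
white [([424.1, 122.3, 40.8, 32.2], 0.87)]
```

View pics/w3.png

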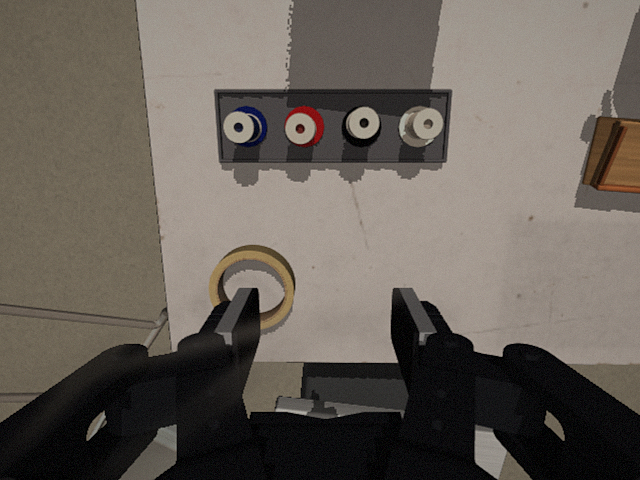

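The wrist view shows the spool-top holes at blue (238,128), red (300,129), black (364,124) and white (427,125). The tray lies square to the tool, and a tape roll on its near side is out of the way.

```bash
cat >> h.py <<'E'
RK=dict(x=.4966,y=-.2731,yaw=.061); TI=np.radians(14)
def rackpt(X): return Ro.from_euler('z',RK['yaw']).apply(Ro.from_euler('y',-TI).apply(X))+[RK['x'],RK['y'],.024]
E
python3 - <<'E'
from h import *; import pickle
im,k=pickle.load(open('w2.pkl','rb'))
P={n:ray(k,*c,z) for n,c,z in [('blue',(238,128),.058),('red',(300,129),.052),('black',(364,124),.058),('white',(427,125),.052)]}
for n in P: print(n,P[n].round(4))
print(ray(k,219,162,.011),ray(k,446,162,.011))
for y in (-.09,-.03,.03,.09): print(y,rackpt([.0145,y,0]).round(4))
b=P['blue'].copy(); b[2]=.10; print(go(b,Rt(.131)), 'then dz', (.1-.018)/.8)
E
```

```text
blue [0.4961 0.2182 0.058 ]
red [0.5027 0.161  0.052 ]
black [0.5149 0.1021 0.058 ]
white [0.5219 0.0422 0.052 ]
[0.45761333 0.24553755 0.011     ] [0.48905138 0.00449552 0.011     ]
-0.09 [ 0.5161 -0.3621  0.0275]
-0.03 [ 0.5125 -0.3022  0.0275]
0.03 [ 0.5088 -0.2423  0.0275]
0.09 [ 0.5052 -0.1824  0.0275]
([0.0861, -0.1016, 0.2488], [0.0003, 0.0, -0.0028]) then dz 0.1025
```

```bash
python3 -m inch '[{"dx":0.02,"dy":-0.025,"dz":0.05,"rx":0,"ry":0,"rz":0},{"dx":0.04,"dy":-0.05,"dz":0.1,"rx":0,"ry":0,"rz":0},{"dx":0.065,"dy":-0.075,"dz":0.15,"rx":0,"ry":0,"rz":0},{"dx":0.086,"dy":-0.1015,"dz":0.2,"rx":0,"ry":0,"rz":0},{"dx":0.086,"dy":-0.1015,"dz":0.249,"rx":0,"ry":0,"rz":0}]' | sed -n 2,3p
python3 - <<'E'
from h import *; import pickle
im=optics.grab_frame('wrist'); cv2.imwrite('pics/w4.png',im[:,:,::-1]); print(state()['time'])
print(go([.4961,.2182,.022],Rt(.131)))
E
```

```text
tool_pos: [0.4972, 0.2204, 0.0988]
tool_rot: [-0.0, 0.998, 0.065, 0.001]
3.9
([0.0067, 0.0003, 0.086], [0.0013, 0.008, -0.0014])
```

View pics/w4.png

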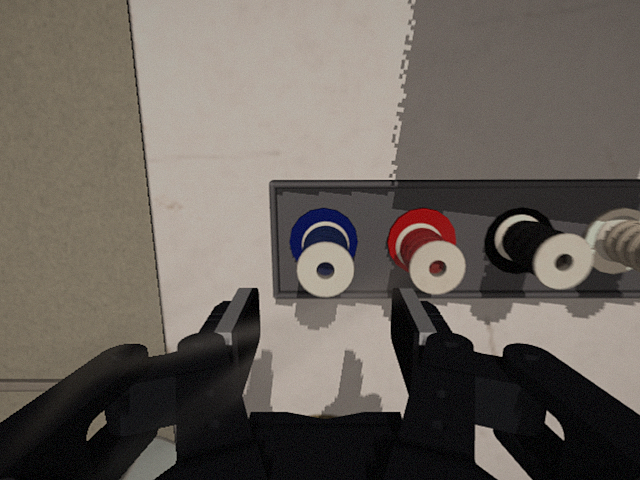

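The blue spool top is at (326,270), midway between the fingers (248 and 402). Next I descend and close.

```bash
python3 -m inch '[{"dx":0,"dy":0,"dz":0,"rx":0,"ry":0,"rz":0},{"dx":0,"dy":0,"dz":0,"rx":0,"ry":0,"rz":0}]' | sed -n 2,3p
python3 - <<'E'
from h import *
print(go([.4961,.2182,.022],Rt(.131)))
E
```

```text
tool_pos: [0.4969, 0.2193, 0.102]
tool_rot: [-0.0, 0.998, 0.064, 0.001]
([-0.0014, 0.0012, 0.1], [-0.0002, -0.0017, -0.0019])
```

```bash
python3 -m inch '[{"dx":-0.001,"dy":0.001,"dz":0.05,"rx":0,"ry":0,"rz":0},{"dx":-0.001,"dy":0.001,"dz":0.08,"rx":0,"ry":0,"rz":0},{"dx":-0.001,"dy":0.001,"dz":0.1,"rx":0,"ry":0,"rz":0},{"dx":-0.001,"dy":0.001,"dz":0.1,"rx":0,"ry":0,"rz":0},{"dx":-0.001,"dy":0.001,"dz":0.1,"rx":0,"ry":0,"rz":0}]'
python3 -m inch '[{"dx":0,"dy":0,"dz":0,"rx":0,"ry":0,"rz":0},{"dx":0,"dy":0,"dz":0,"rx":0,"ry":0,"rz":0},{"dx":0,"dy":0,"dz":0,"rx":0,"ry":0,"rz":0},{"dx":0,"dy":0,"dz":0,"rx":0,"ry":0,"rz":0},{"dx":0,"dy":0,"dz":0,"rx":0,"ry":0,"rz":0}]' -1
python3 - <<'E'
from h import *
p,R=pose()
# lift to z=.14, then above the rack bay, tilted
T=rackpt([.018,-.09,.012+.002]); up=rackpt([.018,-.09,.09]); print(T,up)
print(go(up,Rt(RK['yaw'],TI),(p+[0,0,.1],R)), Ro.from_euler('y',0)and Rt(0,TI).apply([0,0,1]))
E
```

```text
time: 4.6
tool_pos: [0.497, 0.2192, 0.0227]
tool_rot: [-0.0, 0.998, 0.064, 0.002]
contact_force: [-0.0, -0.6, 0.3]
gripper_width: 0.591
grasp_force: 0.0
time: 5.1
tool_pos: [0.4971, 0.2196, 0.0227]
tool_rot: [-0.0, 0.998, 0.065, 0.002]
contact_force: [-0.7, -1.1, 7.9]
gripper_width: 0.326
grasp_force: 59.1
[ 0.51613883 -0.36207436  0.04193873] [ 0.49778696 -0.36319521  0.11568121]
([-0.0935, 0.7224, 0.0081], [-0.006, 0.1598, 0.0456]) [ 0.2419219   0.         -0.97029573]
```

```bash
python3 -m inch '[{"dx":0,"dy":0,"dz":-0.06,"rx":0,"ry":0,"rz":0},{"dx":0,"dy":0.01,"dz":-0.12,"rx":0,"ry":0,"rz":0},{"dx":0,"dy":0.06,"dz":-0.125,"rx":0,"ry":0,"rz":0},{"dx":0,"dy":0.12,"dz":-0.125,"rx":0,"ry":0,"rz":0},{"dx":0,"dy":0.18,"dz":-0.125,"rx":0,"ry":0,"rz":0}]' | sed -n 2,7p
python3 -m inch '[{"dx":-0.01,"dy":0.06,"dz":0,"rx":0,"ry":0,"rz":0},{"dx":-0.02,"dy":0.12,"dz":0,"rx":0,"ry":0,"rz":0},{"dx":-0.03,"dy":0.18,"dz":0,"rx":0,"ry":0,"rz":0},{"dx":-0.04,"dy":0.24,"dz":0,"rx":0,"ry":0,"rz":0},{"dx":-0.05,"dy":0.3,"dz":0,"rx":0,"ry":0,"rz":0}]' | sed -n 2,7p
python3 -m inch '[{"dx":-0.01,"dy":0.06,"dz":0,"rx":0,"ry":0.05,"rz":0.01},{"dx":-0.02,"dy":0.12,"dz":0,"rx":0,"ry":0.1,"rz":0.03},{"dx":-0.03,"dy":0.18,"dz":0.005,"rx":0,"ry":0.16,"rz":0.045},{"dx":-0.043,"dy":0.24,"dz":0.008,"rx":-0.006,"ry":0.16,"rz":0.0456},{"dx":-0.043,"dy":0.242,"dz":0.008,"rx":-0.006,"ry":0.16,"rz":0.0456}]' | sed -n 2,7p
python3 -m inch '[{"dx":0,"dy":0,"dz":0,"rx":0,"ry":0,"rz":0}]'
python3 - <<'E'
from h import *
print(state()['gripper_width'],go(rackpt([.018,-.09,.014]),Rt(RK['yaw'],TI)))
im=optics.grab_frame('wrist'); cv2.imwrite('pics/w5.png',im[:,:,::-1])
E
```

```text
tool_pos: [0.5144, 0.0752, 0.1218]
tool_rot: [0.0, 0.998, 0.066, 0.002]
contact_force: [0.1, -0.2, -0.6]
gripper_width: 0.324
grasp_force: 59.1
tool_pos: [0.5049, -0.169, 0.1209]
tool_rot: [0.0, 0.998, 0.065, 0.001]
contact_force: [1.3, 0.6, -0.4]
gripper_width: 0.321
grasp_force: 59.1
tool_pos: [0.4945, -0.3688, 0.1143]
tool_rot: [-0.002, 0.992, 0.027, 0.12]
contact_force: [0.6, 0.3, 0.1]
gripper_width: 0.324
grasp_force: 59.2
time: 6.7
tool_pos: [0.4956, -0.3646, 0.114]
tool_rot: [-0.003, 0.992, 0.029, 0.12]
contact_force: [0.5, 0.4, -0.6]
gripper_width: 0.325
grasp_force: 59.2
0.325260774009409 ([0.0037, -0.0016, 0.0936], [0.0008, 0.0026, -0.0013])
```

View pics/w5.png

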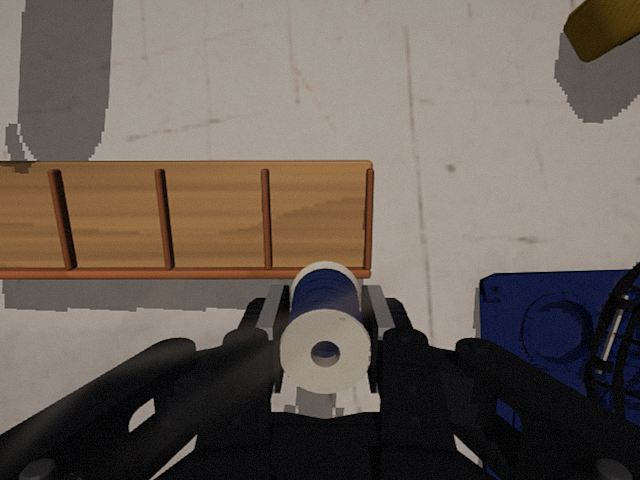

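The spool is held upright between the fingers, with its base at about (325,270). Its bay lies between the fins at cols 267 and 370, so it is nearly centred. Next I lower it along the tool axis.

```bash
python3 -m inch '[{"dx":0.002,"dy":-0.002,"dz":0.045,"rx":0,"ry":0.002,"rz":0},{"dx":0.0035,"dy":-0.002,"dz":0.07,"rx":0,"ry":0.002,"rz":0},{"dx":0.0035,"dy":-0.002,"dz":0.088,"rx":0,"ry":0.002,"rz":0},{"dx":0.0035,"dy":-0.002,"dz":0.091,"rx":0,"ry":0.002,"rz":0},{"dx":0.0035,"dy":-0.002,"dz":0.091,"rx":0,"ry":0.002,"rz":0}]'
python3 - <<'E'
from h import *
print(go(rackpt([.018,-.09,.0127]),Rt(RK['yaw'],TI)))
E
```

```text
time: 7.25
tool_pos: [0.5162, -0.3598, 0.0436]
tool_rot: [-0.003, 0.992, 0.031, 0.121]
contact_force: [-0.7, 0.1, 0.2]
gripper_width: 0.322
grasp_force: 59.2
([-0.0008, 0.0029, 0.0036], [0.0002, 0.0008, 0.0009])
```

```bash
python3 -m inch '[{"dx":-0.001,"dy":0.002,"dz":0.002,"rx":0,"ry":0,"rz":0},{"dx":-0.001,"dy":0.002,"dz":0.003,"rx":0,"ry":0,"rz":0},{"dx":-0.001,"dy":0.002,"dz":0.003,"rx":0,"ry":0,"rz":0}]' | sed -n 2,4p
python3 -m inch '[{"dx":0,"dy":0,"dz":0.0015,"rx":0,"ry":0,"rz":0},{"dx":0,"dy":0,"dz":0.0015,"rx":0,"ry":0,"rz":0}]' | sed -n 2,4p
python3 -m inch '[{"dx":0,"dy":0,"dz":0.0012,"rx":0,"ry":0,"rz":0},{"dx":0,"dy":0,"dz":0.0012,"rx":0,"ry":0,"rz":0}]' | sed -n 2,4p
python3 - <<'E'
from h import *
print(go(rackpt([.018,-.09,.0127]),Rt(RK['yaw'],TI)))
E
```

```text
tool_pos: [0.5159, -0.3627, 0.0418]
tool_rot: [-0.003, 0.992, 0.03, 0.122]
contact_force: [0.1, -0.8, -0.6]
tool_pos: [0.5162, -0.3626, 0.0405]
tool_rot: [-0.003, 0.992, 0.03, 0.122]
contact_force: [-1.7, 0.3, 2.5]
tool_pos: [0.5163, -0.3627, 0.0404]
tool_rot: [-0.003, 0.992, 0.031, 0.121]
contact_force: [-5.7, 1.9, 8.9]
([0.0003, -0.0007, -0.0002], [0.0007, 0.0009, 0.0004])
```

```bash
python3 -m inch '[{"dx":0,"dy":0,"dz":-0.001,"rx":0,"ry":0,"rz":0},{"dx":0,"dy":0,"dz":-0.001,"rx":0,"ry":0,"rz":0},{"dx":0,"dy":0,"dz":-0.001,"rx":0,"ry":0,"rz":0},{"dx":0,"dy":0,"dz":-0.03,"rx":0,"ry":0,"rz":0},{"dx":0,"dy":0,"dz":-0.08,"rx":0,"ry":0,"rz":0}]' 0.18
python3 -m inch '[{"dx":0,"dy":0,"dz":-0.03,"rx":0,"ry":0,"rz":0},{"dx":0,"dy":0,"dz":-0.03,"rx":0,"ry":0,"rz":0}]' | sed -n 2,3p
python3 - <<'E'
from h import *
print(state()['gripper_width'],go([.5027,.161,.11],Rt(.131)))
im=optics.grab_frame('wrist'); cv2.imwrite('pics/w6.png',im[:,:,::-1])
E
```

```text
time: 8.45
tool_pos: [0.4989, -0.3607, 0.0973]
tool_rot: [-0.006, 0.992, 0.03, 0.119]
contact_force: [0.1, -0.8, 0.6]
gripper_width: 0.593
grasp_force: 0.0
tool_pos: [0.4966, -0.3655, 0.1291]
tool_rot: [-0.0, 0.992, 0.03, 0.124]
0.5906336380287169 ([0.041, -0.6566, 0.0303], [0.0105, -0.1653, -0.0463])
```

View pics/w6.png

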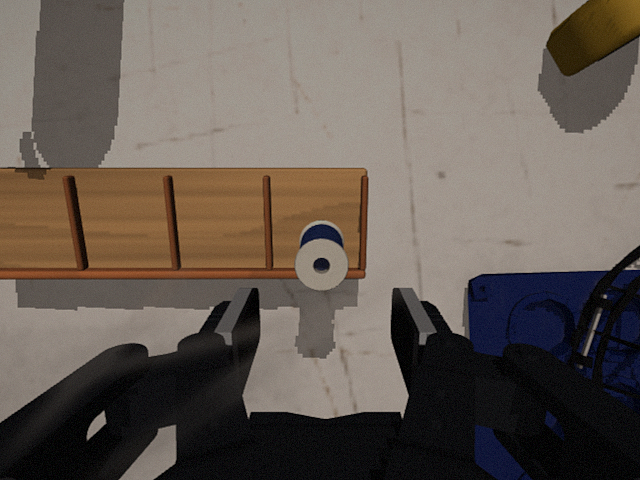

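Blue stands in the right-end bay at (321,260), down by the ledge. Now red.

```bash
python3 -m inch '[{"dx":0,"dy":-0.06,"dz":0,"rx":0,"ry":0,"rz":0},{"dx":0,"dy":-0.12,"dz":0,"rx":0,"ry":0,"rz":0},{"dx":0,"dy":-0.18,"dz":0,"rx":0,"ry":0,"rz":0},{"dx":0,"dy":-0.24,"dz":0,"rx":0,"ry":0,"rz":0},{"dx":0,"dy":-0.3,"dz":0,"rx":0,"ry":0,"rz":0}]' >/dev/null
python3 -m inch '[{"dx":0.01,"dy":-0.06,"dz":0,"rx":0,"ry":-0.04,"rz":0},{"dx":0.02,"dy":-0.12,"dz":0.01,"rx":0,"ry":-0.1,"rz":-0.02},{"dx":0.03,"dy":-0.18,"dz":0.02,"rx":0.01,"ry":-0.165,"rz":-0.046},{"dx":0.041,"dy":-0.24,"dz":0.03,"rx":0.01,"ry":-0.165,"rz":-0.046},{"dx":0.041,"dy":-0.3,"dz":0.03,"rx":0.01,"ry":-0.165,"rz":-0.046}]' >/dev/null
python3 -m inch '[{"dx":0,"dy":-0.045,"dz":0,"rx":0,"ry":0,"rz":0},{"dx":0,"dy":-0.056,"dz":0,"rx":0,"ry":0,"rz":0},{"dx":0,"dy":-0.056,"dz":0,"rx":0,"ry":0,"rz":0},{"dx":0,"dy":-0.056,"dz":0,"rx":0,"ry":0,"rz":0}]' | sed -n 1,3p
python3 - <<'E'
from h import *
im=optics.grab_frame('wrist'); k=optics.camera_info('wrist')
b=nets.boxes_of('wrist','red_spool_center'); print([(x['bbox'],x['confidence']) for x in b][:2])
print(go([.5030,.1615,.022],Rt(.131)))
E
```

```text
time: 10.1
tool_pos: [0.4971, 0.1616, 0.1077]
tool_rot: [-0.002, 0.998, 0.065, -0.003]
[([324.9, 241.2, 55.2, 67.8], 0.69)]
([0.0073, 0.001, 0.1078], [-0.0037, 0.0033, -0.0012])
```

```bash
python3 -m inch '[{"dx":0.007,"dy":0,"dz":0.03,"rx":-0.003,"ry":0.003,"rz":0},{"dx":0.007,"dy":0,"dz":0.08,"rx":-0.003,"ry":0.003,"rz":0},{"dx":0.007,"dy":0,"dz":0.107,"rx":-0.003,"ry":0.003,"rz":0},{"dx":0.007,"dy":0,"dz":0.107,"rx":-0.003,"ry":0.003,"rz":0},{"dx":0.007,"dy":0,"dz":0.107,"rx":-0.003,"ry":0.003,"rz":0}]'
python3 -m inch '[{"dx":0,"dy":0,"dz":0,"rx":0,"ry":0,"rz":0},{"dx":0,"dy":0,"dz":0,"rx":0,"ry":0,"rz":0},{"dx":0,"dy":0,"dz":0,"rx":0,"ry":0,"rz":0},{"dx":0,"dy":0,"dz":0,"rx":0,"ry":0,"rz":0},{"dx":0,"dy":0,"dz":0,"rx":0,"ry":0,"rz":0}]' -1
python3 - <<'E'
from h import *
p,R=pose()
print(p[2],go(rackpt([.018,-.03,.09]),Rt(RK['yaw'],TI),(p+[0,0,.1],R)))
E
```

```text
time: 10.7
tool_pos: [0.503, 0.1627, 0.0234]
tool_rot: [-0.001, 0.998, 0.065, -0.0]
contact_force: [-0.1, -0.3, 0.8]
gripper_width: 0.592
grasp_force: 0.0
time: 11.2
tool_pos: [0.5047, 0.1638, 0.0256]
tool_rot: [-0.001, 0.998, 0.066, 0.002]
contact_force: [0.3, -1.4, 6.2]
gripper_width: 0.321
grasp_force: 59.2
0.025575034539670225 ([-0.0895, 0.5771, 0.0114], [-0.0065, 0.1598, 0.0464])
```

```bash
python3 -m inch '[{"dx":0,"dy":0,"dz":-0.06,"rx":0,"ry":0,"rz":0},{"dx":0,"dy":0.01,"dz":-0.12,"rx":0,"ry":0,"rz":0},{"dx":0,"dy":0.06,"dz":-0.125,"rx":0,"ry":0,"rz":0},{"dx":0,"dy":0.12,"dz":-0.125,"rx":0,"ry":0,"rz":0},{"dx":0,"dy":0.18,"dz":-0.125,"rx":0,"ry":0,"rz":0}]' | sed -n 6,7p
python3 -m inch '[{"dx":-0.01,"dy":0.05,"dz":0,"rx":0,"ry":0,"rz":0},{"dx":-0.02,"dy":0.1,"dz":0,"rx":0,"ry":0,"rz":0},{"dx":-0.03,"dy":0.14,"dz":0,"rx":0,"ry":0,"rz":0},{"dx":-0.04,"dy":0.17,"dz":0,"rx":0,"ry":0,"rz":0},{"dx":-0.05,"dy":0.2,"dz":0,"rx":0,"ry":0,"rz":0}]' | sed -n 6,7p
python3 -m inch '[{"dx":-0.01,"dy":0.05,"dz":0,"rx":0,"ry":0.05,"rz":0.01},{"dx":-0.02,"dy":0.1,"dz":0,"rx":0,"ry":0.1,"rz":0.03},{"dx":-0.03,"dy":0.15,"dz":0.005,"rx":0,"ry":0.16,"rz":0.046},{"dx":-0.0395,"dy":0.197,"dz":0.011,"rx":-0.006,"ry":0.16,"rz":0.046},{"dx":-0.0395,"dy":0.197,"dz":0.011,"rx":-0.006,"ry":0.16,"rz":0.046}]' | sed -n 6,7p
python3 -m inch '[{"dx":0,"dy":0,"dz":0,"rx":0,"ry":0,"rz":0},{"dx":0,"dy":0,"dz":0,"rx":0,"ry":0,"rz":0}]' | sed -n 1,3p
python3 - <<'E'
from h import *
print(go(rackpt([.018,-.03,.017]),Rt(RK['yaw'],TI)))
E
```

```text
grasp_force: 59.1
grasp_force: 59.2
grasp_force: 59.3
time: 12.9
tool_pos: [0.4922, -0.3026, 0.1138]
tool_rot: [-0.004, 0.992, 0.031, 0.12]
([0.0032, 0.0012, 0.0895], [-0.001, 0.0027, 0.0009])
```

```bash
python3 -m inch '[{"dx":0.003,"dy":0.001,"dz":0.045,"rx":0,"ry":0.002,"rz":0},{"dx":0.003,"dy":0.001,"dz":0.07,"rx":0,"ry":0.002,"rz":0},{"dx":0.003,"dy":0.001,"dz":0.085,"rx":0,"ry":0.002,"rz":0},{"dx":0.003,"dy":0.001,"dz":0.087,"rx":0,"ry":0.002,"rz":0},{"dx":0.003,"dy":0.001,"dz":0.087,"rx":0,"ry":0.002,"rz":0}]' | sed -n 2,5p
python3 -m inch '[{"dx":0,"dy":0,"dz":0.002,"rx":0,"ry":0,"rz":0},{"dx":0,"dy":0,"dz":0.002,"rx":0,"ry":0,"rz":0}]' | sed -n 2,4p
python3 -m inch '[{"dx":0,"dy":0,"dz":0.0015,"rx":0,"ry":0,"rz":0},{"dx":0,"dy":0,"dz":0.0015,"rx":0,"ry":0,"rz":0}]' | sed -n 2,4p
python3 - <<'E'
from h import *
print(go(rackpt([.018,-.03,.0127]),Rt(RK['yaw'],TI)))
E
```

```text
tool_pos: [0.5114, -0.3026, 0.047]
tool_rot: [-0.004, 0.992, 0.031, 0.121]
contact_force: [-0.6, 0.0, -0.2]
gripper_width: 0.32
tool_pos: [0.5119, -0.3036, 0.0463]
tool_rot: [-0.003, 0.992, 0.031, 0.122]
contact_force: [0.1, -0.7, 0.5]
tool_pos: [0.5117, -0.3033, 0.0443]
tool_rot: [-0.004, 0.992, 0.03, 0.121]
contact_force: [0.1, -0.6, -0.1]
([0.0004, -0.0013, 0.0047], [-0.0003, 0.0005, 0.0002])
```

```bash
python3 -m inch '[{"dx":0,"dy":-0.001,"dz":0.0015,"rx":0,"ry":0,"rz":0},{"dx":0,"dy":-0.001,"dz":0.0015,"rx":0,"ry":0,"rz":0}]' | sed -n 2,4p
python3 -m inch '[{"dx":0,"dy":0,"dz":0.0012,"rx":0,"ry":0,"rz":0},{"dx":0,"dy":0,"dz":0.0012,"rx":0,"ry":0,"rz":0}]' | sed -n 2,4p
python3 -m inch '[{"dx":0,"dy":0,"dz":0.0012,"rx":0,"ry":0,"rz":0},{"dx":0,"dy":0,"dz":0.0012,"rx":0,"ry":0,"rz":0}]' | sed -n 2,4p
```

```text
tool_pos: [0.5119, -0.3026, 0.0432]
tool_rot: [-0.004, 0.992, 0.031, 0.121]
contact_force: [-1.9, -2.0, 1.8]
tool_pos: [0.512, -0.3027, 0.0432]
tool_rot: [-0.004, 0.992, 0.031, 0.121]
contact_force: [-6.5, 1.2, 9.2]
tool_pos: [0.5121, -0.3027, 0.0431]
tool_rot: [-0.004, 0.992, 0.031, 0.121]
contact_force: [-10.6, 4.1, 16.4]
```

```bash
python3 -m inch '[{"dx":0,"dy":0,"dz":-0.002,"rx":0,"ry":0,"rz":0},{"dx":0,"dy":0,"dz":-0.002,"rx":0,"ry":0,"rz":0},{"dx":0,"dy":0,"dz":-0.002,"rx":0,"ry":0,"rz":0},{"dx":0,"dy":0,"dz":-0.03,"rx":0,"ry":0,"rz":0},{"dx":0,"dy":0,"dz":-0.08,"rx":0,"ry":0,"rz":0}]' 0.18 | sed -n 2,6p
python3 -m inch '[{"dx":0,"dy":0,"dz":-0.03,"rx":0,"ry":0,"rz":0},{"dx":0,"dy":0,"dz":-0.03,"rx":0,"ry":0,"rz":0}]' | sed -n 2,3p
python3 - <<'E'
from h import *
print(state()['gripper_width'],go([.515,.103,.11],Rt(.131)))
im=optics.grab_frame('wrist'); cv2.imwrite('pics/w7.png',im[:,:,::-1])
E
```

```text
tool_pos: [0.4948, -0.301, 0.0993]
tool_rot: [-0.007, 0.992, 0.03, 0.118]
contact_force: [-0.0, 0.4, 0.6]
gripper_width: 0.59
grasp_force: 0.0
tool_pos: [0.4928, -0.3055, 0.1309]
tool_rot: [-0.001, 0.992, 0.031, 0.124]
0.5873231720869916 ([0.0512, -0.5081, 0.0373], [0.0091, -0.1656, -0.046])
```

View pics/w7.png

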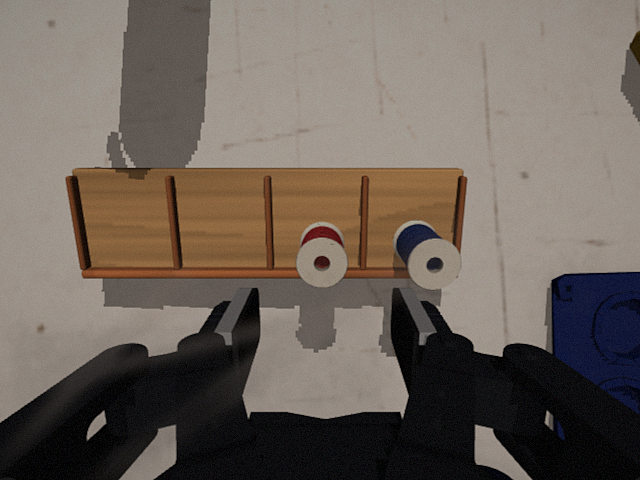

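Red at (321,258) and blue at (430,255) both stand in their bays next to the ledge. Now black.

```bash
python3 -m inch '[{"dx":0,"dy":-0.05,"dz":0,"rx":0,"ry":0,"rz":0},{"dx":0,"dy":-0.1,"dz":0,"rx":0,"ry":0,"rz":0},{"dx":0,"dy":-0.15,"dz":0,"rx":0,"ry":0,"rz":0},{"dx":0,"dy":-0.2,"dz":0,"rx":0,"ry":0,"rz":0},{"dx":0,"dy":-0.25,"dz":0,"rx":0,"ry":0,"rz":0}]' >/dev/null
python3 -m inch '[{"dx":0.015,"dy":-0.06,"dz":0,"rx":0,"ry":-0.04,"rz":0},{"dx":0.03,"dy":-0.12,"dz":0.01,"rx":0,"ry":-0.1,"rz":-0.02},{"dx":0.045,"dy":-0.18,"dz":0.025,"rx":0.009,"ry":-0.165,"rz":-0.046},{"dx":0.051,"dy":-0.24,"dz":0.037,"rx":0.009,"ry":-0.165,"rz":-0.046},{"dx":0.051,"dy":-0.258,"dz":0.037,"rx":0.009,"ry":-0.165,"rz":-0.046}]' >/dev/null
python3 -m inch '[{"dx":0,"dy":0,"dz":0,"rx":0,"ry":0,"rz":0},{"dx":0,"dy":0,"dz":0,"rx":0,"ry":0,"rz":0},{"dx":0,"dy":0,"dz":0,"rx":0,"ry":0,"rz":0}]' | sed -n 1,3p
python3 - <<'E'
from h import *
im=optics.grab_frame('wrist')
b=nets.boxes_of('wrist','black_spool_center'); print([(x['bbox'],x['confidence']) for x in b][:2])
print(go([.515,.103,.022],Rt(.131)))
E
```

```text
time: 16.45
tool_pos: [0.5126, 0.1036, 0.1075]
tool_rot: [-0.003, 0.998, 0.065, -0.002]
[]
([0.003, 0.0016, 0.1074], [-0.0038, 0.0024, -0.0011])
```

```bash
python3 -m inch '[{"dx":0.003,"dy":0.001,"dz":0.03,"rx":-0.003,"ry":0.002,"rz":0},{"dx":0.003,"dy":0.001,"dz":0.08,"rx":-0.003,"ry":0.002,"rz":0},{"dx":0.003,"dy":0.001,"dz":0.107,"rx":-0.003,"ry":0.002,"rz":0},{"dx":0.003,"dy":0.001,"dz":0.107,"rx":-0.003,"ry":0.002,"rz":0},{"dx":0.003,"dy":0.001,"dz":0.107,"rx":-0.003,"ry":0.002,"rz":0}]'
python3 -m inch '[{"dx":0,"dy":0,"dz":0,"rx":0,"ry":0,"rz":0},{"dx":0,"dy":0,"dz":0,"rx":0,"ry":0,"rz":0},{"dx":0,"dy":0,"dz":0,"rx":0,"ry":0,"rz":0},{"dx":0,"dy":0,"dz":0,"rx":0,"ry":0,"rz":0},{"dx":0,"dy":0,"dz":0,"rx":0,"ry":0,"rz":0}]' -1
python3 - <<'E'
from h import *
p,R=pose()
print(p[2],go(rackpt([.018,.03,.09]),Rt(RK['yaw'],TI),(p+[0,0,.1],R)))
E
```

```text
time: 17.05
tool_pos: [0.5151, 0.1042, 0.0226]
tool_rot: [-0.001, 0.998, 0.065, -0.0]
contact_force: [-0.7, 0.1, 0.6]
gripper_width: 0.589
grasp_force: 0.0
time: 17.55
tool_pos: [0.5169, 0.1049, 0.0245]
tool_rot: [-0.0, 0.998, 0.066, 0.002]
contact_force: [-0.2, -0.4, 7.0]
gripper_width: 0.324
grasp_force: 59.2
0.024540403872113127 ([-0.0899, 0.4273, 0.0105], [-0.0062, 0.1608, 0.0469])
```

```bash
python3 -m inch '[{"dx":0,"dy":0,"dz":-0.06,"rx":0,"ry":0,"rz":0},{"dx":0,"dy":0.01,"dz":-0.12,"rx":0,"ry":0,"rz":0},{"dx":-0.01,"dy":0.06,"dz":-0.125,"rx":0,"ry":0,"rz":0},{"dx":-0.02,"dy":0.12,"dz":-0.125,"rx":0,"ry":0,"rz":0},{"dx":-0.03,"dy":0.17,"dz":-0.125,"rx":0,"ry":0,"rz":0}]' | sed -n 6,7p
python3 -m inch '[{"dx":-0.015,"dy":0.055,"dz":0,"rx":0,"ry":0.04,"rz":0.01},{"dx":-0.03,"dy":0.11,"dz":0,"rx":0,"ry":0.08,"rz":0.02},{"dx":-0.045,"dy":0.165,"dz":0,"rx":0,"ry":0.12,"rz":0.035},{"dx":-0.06,"dy":0.22,"dz":0.005,"rx":0,"ry":0.161,"rz":0.047},{"dx":-0.06,"dy":0.257,"dz":0.0105,"rx":-0.006,"ry":0.161,"rz":0.047}]' | sed -n 6,7p
python3 -m inch '[{"dx":0,"dy":0,"dz":0,"rx":0,"ry":0,"rz":0},{"dx":0,"dy":0,"dz":0,"rx":0,"ry":0,"rz":0},{"dx":0,"dy":0,"dz":0,"rx":0,"ry":0,"rz":0}]' | sed -n 1,3p
python3 - <<'E'
from h import *
print(go(rackpt([.018,.03,.016]),Rt(RK['yaw'],TI)))
E
```

```text
grasp_force: 59.1
grasp_force: 59.1
time: 18.85
tool_pos: [0.4885, -0.2424, 0.1134]
tool_rot: [-0.004, 0.992, 0.031, 0.12]
([0.0033, 0.0016, 0.0903], [-0.0009, 0.0026, 0.0003])
```

```bash
python3 -m inch '[{"dx":0.003,"dy":0.001,"dz":0.045,"rx":0,"ry":0.002,"rz":0},{"dx":0.003,"dy":0.001,"dz":0.07,"rx":0,"ry":0.002,"rz":0},{"dx":0.003,"dy":0.001,"dz":0.086,"rx":0,"ry":0.002,"rz":0},{"dx":0.003,"dy":0.001,"dz":0.089,"rx":0,"ry":0.002,"rz":0},{"dx":0.003,"dy":0.001,"dz":0.089,"rx":0,"ry":0.002,"rz":0}]' | sed -n 2,5p
python3 -m inch '[{"dx":0,"dy":0,"dz":0.002,"rx":0,"ry":0,"rz":0},{"dx":0,"dy":0,"dz":0.002,"rx":0,"ry":0,"rz":0}]' | sed -n 2,4p
python3 -m inch '[{"dx":0,"dy":0,"dz":0.0015,"rx":0,"ry":0,"rz":0},{"dx":0,"dy":0,"dz":0.0015,"rx":0,"ry":0,"rz":0}]' | sed -n 2,4p
python3 -m inch '[{"dx":0,"dy":0,"dz":0.0012,"rx":0,"ry":0,"rz":0},{"dx":0,"dy":0,"dz":0.0012,"rx":0,"ry":0,"rz":0}]' | sed -n 2,4p
python3 - <<'E'
from h import *
print(go(rackpt([.018,.03,.0127]),Rt(RK['yaw'],TI)))
E
```

```text
tool_pos: [0.508, -0.2423, 0.0449]
tool_rot: [-0.004, 0.992, 0.031, 0.121]
contact_force: [0.5, 0.4, -0.3]
gripper_width: 0.321
tool_pos: [0.5087, -0.2433, 0.0443]
tool_rot: [-0.003, 0.992, 0.03, 0.122]
contact_force: [-0.5, -0.6, -1.0]
tool_pos: [0.5085, -0.243, 0.0424]
tool_rot: [-0.004, 0.992, 0.03, 0.122]
contact_force: [0.3, -0.1, -0.4]
tool_pos: [0.5086, -0.2431, 0.0422]
tool_rot: [-0.004, 0.992, 0.03, 0.121]
contact_force: [-5.7, 1.5, 7.3]
([0.0003, -0.0009, 0.002], [-0.0006, 0.0009, -0.0001])
```

Contact. Release and go on to white.

```bash
python3 -m inch '[{"dx":0,"dy":0,"dz":-0.001,"rx":0,"ry":0,"rz":0},{"dx":0,"dy":0,"dz":-0.001,"rx":0,"ry":0,"rz":0},{"dx":0,"dy":0,"dz":-0.001,"rx":0,"ry":0,"rz":0},{"dx":0,"dy":0,"dz":-0.03,"rx":0,"ry":0,"rz":0},{"dx":0,"dy":0,"dz":-0.08,"rx":0,"ry":0,"rz":0}]' 0.18 | sed -n 2,6p
python3 -m inch '[{"dx":0,"dy":0,"dz":-0.03,"rx":0,"ry":0,"rz":0},{"dx":0,"dy":0,"dz":-0.03,"rx":0,"ry":0,"rz":0}]' | sed -n 2,3p
python3 - <<'E'
from h import *
print(state()['gripper_width'],go([.522,.043,.11],Rt(.131)))
im=optics.grab_frame('wrist'); cv2.imwrite('pics/w8.png',im[:,:,::-1])
for n in ['blue','red','black']: print(n,[(np.round(b['bbox']).tolist(),round(b['confidence'],2)) for b in nets.boxes_of('wrist',n+'_spool_center')[:2]])
E
```

```text
tool_pos: [0.491, -0.242, 0.1]
tool_rot: [-0.007, 0.992, 0.03, 0.118]
contact_force: [0.6, -1.4, -0.1]
gripper_width: 0.586
grasp_force: 0.0
tool_pos: [0.4893, -0.246, 0.1312]
tool_rot: [-0.001, 0.992, 0.03, 0.124]
0.5868761574696256 ([0.0544, -0.3582, 0.0395], [0.009, -0.1662, -0.0467])
blue [([530.0, 256.0, 87.0, 69.0], 0.97)]
red [([529.0, 255.0, 86.0, 68.0], 0.66), ([425.0, 256.0, 66.0, 64.0], 0.57)]
black [([322.0, 257.0, 58.0, 65.0], 0.78)]
```

```bash
python3 -m inch '[{"dx":0,"dy":-0.05,"dz":0,"rx":0,"ry":0,"rz":0},{"dx":0.01,"dy":-0.1,"dz":0,"rx":0,"ry":-0.04,"rz":0},{"dx":0.02,"dy":-0.15,"dz":0.01,"rx":0,"ry":-0.08,"rz":-0.02},{"dx":0.03,"dy":-0.2,"dz":0.02,"rx":0.005,"ry":-0.12,"rz":-0.035},{"dx":0.04,"dy":-0.25,"dz":0.03,"rx":0.009,"ry":-0.166,"rz":-0.047}]' >/dev/null
python3 - <<'E'
from h import *
print(go([.522,.043,.11],Rt(.131)))
E
python3 -m inch '[{"dx":0.005,"dy":-0.05,"dz":0,"rx":0,"ry":0,"rz":0},{"dx":0.01,"dy":-0.1,"dz":0,"rx":0,"ry":0,"rz":0},{"dx":0.015,"dy":-0.108,"dz":0,"rx":0,"ry":0,"rz":0},{"dx":0.015,"dy":-0.108,"dz":0,"rx":0,"ry":0,"rz":0},{"dx":0.015,"dy":-0.108,"dz":0,"rx":0,"ry":0,"rz":0}]' | sed -n 1,3p
python3 - <<'E'
from h import *
im=optics.grab_frame('wrist')
b=nets.boxes_of('wrist','white_spool_center'); print([(x['bbox'],x['confidence']) for x in b][:2])
print(go([.522,.043,.022],Rt(.131)))
E
```

```text
([0.0273, -0.1014, -0.0005], [-0.0043, 0.0068, 0.0013])
time: 21.85
tool_pos: [0.5122, 0.0443, 0.1106]
tool_rot: [-0.003, 0.998, 0.066, -0.004]
[([326.6, 232.1, 56.9, 67.5], 0.6)]
([0.0124, 0.0031, 0.1112], [-0.0039, 0.0042, -0.0004])
```

```bash
python3 -m inch '[{"dx":0.012,"dy":0.001,"dz":0.03,"rx":-0.003,"ry":0.003,"rz":0},{"dx":0.012,"dy":0.001,"dz":0.08,"rx":-0.003,"ry":0.003,"rz":0},{"dx":0.012,"dy":0.001,"dz":0.11,"rx":-0.003,"ry":0.003,"rz":0},{"dx":0.012,"dy":0.001,"dz":0.11,"rx":-0.003,"ry":0.003,"rz":0},{"dx":0.012,"dy":0.001,"dz":0.11,"rx":-0.003,"ry":0.003,"rz":0}]'
python3 -m inch '[{"dx":0,"dy":0,"dz":0,"rx":0,"ry":0,"rz":0},{"dx":0,"dy":0,"dz":0,"rx":0,"ry":0,"rz":0},{"dx":0,"dy":0,"dz":0,"rx":0,"ry":0,"rz":0},{"dx":0,"dy":0,"dz":0,"rx":0,"ry":0,"rz":0},{"dx":0,"dy":0,"dz":0,"rx":0,"ry":0,"rz":0}]' -1
python3 - <<'E'
from h import *
p,R=pose()
print(p[2],go(rackpt([.018,.09,.09]),Rt(RK['yaw'],TI),(p+[0,0,.1],R)))
E
```

```text
time: 22.45
tool_pos: [0.5217, 0.045, 0.0237]
tool_rot: [-0.001, 0.998, 0.065, -0.001]
contact_force: [-0.8, -0.2, 0.0]
gripper_width: 0.593
grasp_force: 0.0
time: 22.95
tool_pos: [0.5237, 0.0456, 0.026]
tool_rot: [-0.0, 0.998, 0.066, 0.002]
contact_force: [0.3, -0.6, 5.9]
gripper_width: 0.32
grasp_force: 59.2
0.025953932568247465 ([-0.0835, 0.2778, 0.0126], [-0.0059, 0.1607, 0.0473])
```

```bash
python3 -m inch '[{"dx":0,"dy":0,"dz":-0.06,"rx":0,"ry":0,"rz":0},{"dx":0,"dy":0.01,"dz":-0.12,"rx":0,"ry":0,"rz":0},{"dx":-0.01,"dy":0.05,"dz":-0.125,"rx":0,"ry":0,"rz":0},{"dx":-0.02,"dy":0.09,"dz":-0.125,"rx":0,"ry":0,"rz":0},{"dx":-0.03,"dy":0.12,"dz":-0.125,"rx":0,"ry":0,"rz":0}]' | sed -n 6,7p
python3 -m inch '[{"dx":-0.015,"dy":0.04,"dz":0,"rx":0,"ry":0.04,"rz":0.01},{"dx":-0.03,"dy":0.08,"dz":0,"rx":0,"ry":0.08,"rz":0.02},{"dx":-0.045,"dy":0.12,"dz":0,"rx":0,"ry":0.12,"rz":0.035},{"dx":-0.0535,"dy":0.158,"dz":0.005,"rx":0,"ry":0.161,"rz":0.047},{"dx":-0.0535,"dy":0.158,"dz":0.0126,"rx":-0.006,"ry":0.161,"rz":0.047}]' | sed -n 6,7p
python3 -m inch '[{"dx":0,"dy":0,"dz":0,"rx":0,"ry":0,"rz":0},{"dx":0,"dy":0,"dz":0,"rx":0,"ry":0,"rz":0},{"dx":0,"dy":0,"dz":0,"rx":0,"ry":0,"rz":0}]' | sed -n 1,3p
python3 - <<'E'
from h import *
print(go(rackpt([.018,.09,.017]),Rt(RK['yaw'],TI)))
E
```

```text
grasp_force: 59.1
grasp_force: 59.2
time: 24.25
tool_pos: [0.4855, -0.1825, 0.1135]
tool_rot: [-0.004, 0.992, 0.031, 0.12]
([0.0025, 0.0015, 0.089], [-0.0009, 0.0024, 0.0014])
```

```bash
python3 -m inch '[{"dx":0.002,"dy":0.001,"dz":0.045,"rx":0,"ry":0.002,"rz":0},{"dx":0.002,"dy":0.001,"dz":0.07,"rx":0,"ry":0.002,"rz":0},{"dx":0.002,"dy":0.001,"dz":0.086,"rx":0,"ry":0.002,"rz":0},{"dx":0.002,"dy":0.001,"dz":0.089,"rx":0,"ry":0.002,"rz":0},{"dx":0.002,"dy":0.001,"dz":0.089,"rx":0,"ry":0.002,"rz":0}]' | sed -n 2,5p
python3 -m inch '[{"dx":0,"dy":0,"dz":0.0015,"rx":0,"ry":0,"rz":0},{"dx":0,"dy":0,"dz":0.0015,"rx":0,"ry":0,"rz":0}]' | sed -n 2,4p
python3 -m inch '[{"dx":0,"dy":0,"dz":0.0012,"rx":0,"ry":0,"rz":0},{"dx":0,"dy":0,"dz":0.0012,"rx":0,"ry":0,"rz":0}]' | sed -n 2,4p
python3 -m inch '[{"dx":0,"dy":0,"dz":0.0012,"rx":0,"ry":0,"rz":0},{"dx":0,"dy":0,"dz":0.0012,"rx":0,"ry":0,"rz":0}]' | sed -n 2,4p
python3 - <<'E'
from h import *
print(go(rackpt([.018,.09,.0127]),Rt(RK['yaw'],TI)))
E
```

```text
tool_pos: [0.5038, -0.1828, 0.0447]
tool_rot: [-0.004, 0.992, 0.031, 0.122]
contact_force: [0.9, -0.2, -0.9]
gripper_width: 0.319
tool_pos: [0.5042, -0.1834, 0.0442]
tool_rot: [-0.004, 0.992, 0.03, 0.122]
contact_force: [-0.5, 0.5, -0.6]
tool_pos: [0.5044, -0.1835, 0.0435]
tool_rot: [-0.004, 0.992, 0.03, 0.122]
contact_force: [-4.0, 0.7, 6.5]
tool_pos: [0.5045, -0.1835, 0.0435]
tool_rot: [-0.004, 0.992, 0.031, 0.121]
contact_force: [-9.4, 2.4, 13.5]
([0.0005, -0.0013, 0.0037], [-0.0005, 0.0005, 0.0004])
```

Contact. Release, retreat and check.

```bash
python3 -m inch '[{"dx":0,"dy":0,"dz":-0.0015,"rx":0,"ry":0,"rz":0},{"dx":0,"dy":0,"dz":-0.0015,"rx":0,"ry":0,"rz":0},{"dx":0,"dy":0,"dz":-0.0015,"rx":0,"ry":0,"rz":0},{"dx":0,"dy":0,"dz":-0.03,"rx":0,"ry":0,"rz":0},{"dx":0,"dy":0,"dz":-0.08,"rx":0,"ry":0,"rz":0}]' 0.18 | sed -n 4,6p
python3 -m inch '[{"dx":-0.01,"dy":0.04,"dz":-0.05,"rx":0,"ry":0,"rz":0},{"dx":-0.04,"dy":0.09,"dz":-0.1,"rx":0,"ry":0,"rz":0},{"dx":-0.08,"dy":0.11,"dz":-0.15,"rx":0,"ry":0,"rz":0},{"dx":-0.08,"dy":0.11,"dz":-0.18,"rx":0,"ry":0,"rz":0},{"dx":-0.08,"dy":0.11,"dz":-0.18,"rx":0,"ry":0,"rz":0}]' | sed -n 1,4p
python3 - <<'E'
from h import *
import pickle
a=optics.grab_frame('wrist');ka=optics.camera_info('wrist'); s=optics.grab_frame('side'); pickle.dump((a,ka,s),open('end.pkl','wb'))
ks=optics.camera_info('side')
a=a.copy()
for y,h in [(.09,.042),(.03,.048),(-.03,.042),(-.09,.048)]:   # expected top flange circles for ledge contact
    for X,c in [([.0145,y,h],(255,0,255)),([.0265,y,h],(0,255,255))]:
        P=rackpt(X); cv2.circle(a,tuple(int(v) for v in proj(ka,P)),3,c,1); 
sc=cv2.resize(s[150:260,330:450],None,fx=4.3,fy=4.3,interpolation=2)
cv2.imwrite('pics/e1.png',a[:,:,::-1]); cv2.imwrite('pics/e2.png',sc[:,:,::-1])
E
```

```text
contact_force: [0.4, -0.3, -0.7]
gripper_width: 0.59
grasp_force: 0.0
time: 26.35
tool_pos: [0.3976, -0.2812, 0.2336]
tool_rot: [0.0, 0.992, 0.029, 0.124]
contact_force: [0.7, 0.3, 1.6]
```

View pics/e1.png

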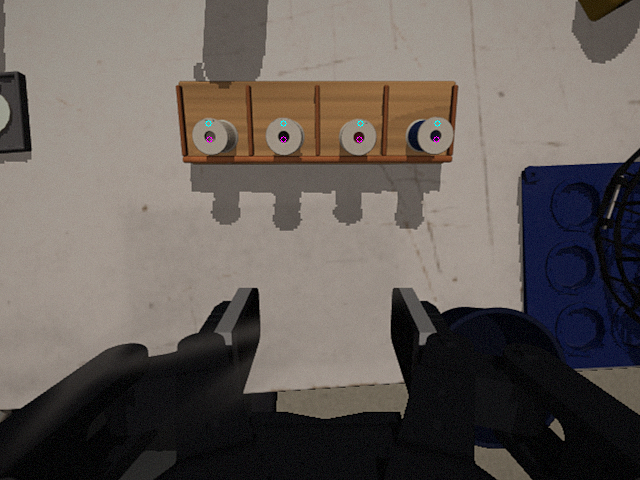

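View pics/e2.png

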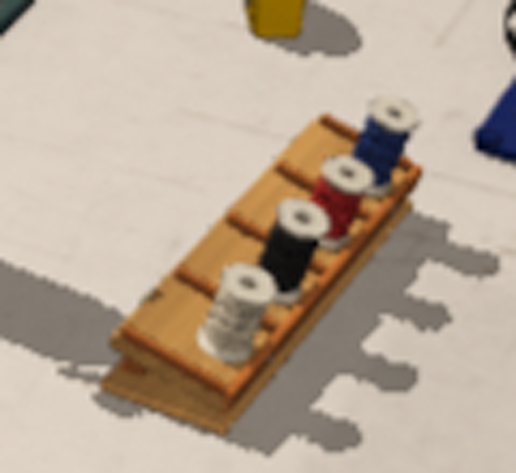

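The spools' top holes, at about (210,137), (283,137), (359,136) and (435,136), sit within 2–3 mm of where a spool touching the ledge should show. The side view confirms white, black, red, blue from left to right, all standing flat, and the gripper is clear.

```bash
python3 -c "
from plant import ticket; print(ticket.job_done())"
```

```text
the job is handed in; nothing more can be done
None
```

I handed the job in at about 26 s of the 93 s allowed: all four spools stand in the rack in reverse order (white, black, red, blue from left to right), flat and against the ledge in the final images, with the gripper clear and the bottle never approached; the hand-in returned no verdict.

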